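# Lock the specimen box

## Robot

A 6-joint arm with a two-finger parallel gripper is mounted at the origin on the work surface. World frame = base frame: x ahead of the robot, y to its left, z up, the work surface at z = 0. Lengths are in mm, angles in degrees, forces in N, time in s.
With the tool pointing down it reaches from about 300 to 850 mm from the base axis. Payload 4.2 kg.
Tool frame: the origin (TCP) lies midway between the tips of the shut fingers; the grasp point (between the pads) lies 19 mm behind it (env.grip_point_offset is the distance from the TCP to the grasp point, in mm); z points along the fingers, x is the direction in which the jaws open and shut, and the axes are right-handed (so a half turn about z gives the same grasp; the last joint's range is limited). The gripper opens to 91 mm and grips with 3 to 60 N. Pads are 32 mm wide; open, the fingers measure 118 mm over their backs; the gripper's body (76 mm by 178 mm) begins 60 mm behind the grasp point.
Start: joints at [69.099, 18.312, 89.639, -0, 72.044, -1.146], TCP at [194.359, 541.176, 179.776] pointing down, gripper open.
Joint ranges: [-177.97, 177.97], [-48.28, 115.42], [12.27, 149.76], [-77.06, 257.06], [2.81, 150.46], [-146.56, 146.56]. Speed limits (degrees/s): [147.25, 147.25, 180, 180, 180, 180].

## Interface

Orientations are given as [roll, pitch, yaw] about the fixed x, y, z axes, in that order (R = Rz(yaw) Ry(pitch) Rx(roll)).
In Python, from workcell import env gives the robot as it stands.
- The arm moves only by the shell command python3 -m pendant 'ROWS' [FORCE]. ROWS is JSON, a list of rows, each an object with "xyz": the shift along the tool's x, y, z in m, a list of three; "roll": the turn about the tool's z in degrees; "jaw": the closure, from 0 (fully open) to 1 (shut). A call has exactly 8 rows; each row is the pose to reach, as a shift and turn from the pose commanded when the call began, along the tool's axes at that moment; what a row does not reach only later rows make up. A row lasts 1/8 s, in which the tool goes at most 62.5 mm and 10.7 degrees, less where a joint would pass 70% of its speed; a pose out of reach is approached as far as the arm can. A call with a gripper value outside its range is refused whole. The fingers move at their own pace and stop on an object; FORCE is the grip in N (left out, the last holds). Time passes only in rows, so rows that repeat a pose let the fingers close, or fill a call up. It gives the time, the measured TCP pose, the force and the opening at its end, in the units of the state.
- env.state(): the state, without advancing time (a new reading comes with each control period).
- env.grab_frame(name): name is "scene" or "top"; returns (picture, depth): 480x640x3 uint8, blue, green, red; 480x640 float32, mm along the optical axis (not along the pixel's ray), 0 where there is no reading.
- env.camera_params(name): a dict with "camera_matrix" (3x3 intrinsics, pixels), "cam_to_world" (4x4, takes a point from camera to world coordinates). Camera axes: x right, y up, looking along -z (the intrinsics and any distortion apply to the point x, -y, -z); pixel columns grow to the right and rows downward; lengths in mm; the calibration is good to about 2 mm. A picture is of the moment at which its call begins. camera_params takes no time and is no camera call.
- env.job_done(): hands the job in, once; it reports no verdict.
The state is a dict: "time_s": time; "qpos": joint angles; "qvel": joint speeds; "effort": joint torques, N m; "ee_pos": TCP position; "ee_rot": TCP orientation; "force": force on the tool from outside, world axes, zero at the start; "torque": the same for the moment, N m; "gripper_width": finger opening in mm.
Only numpy, scipy, OpenCV 4.12 (cv2) and the standard library are available. Lean on these libraries where they do the work, as an engineer would, in place of code of your own. Each camera call takes 0.05 s, during which the arm holds its last target. There are 200 camera calls.

## Task

Lock up the grey specimen box: close its lid, then take the steel U-shaped shackle out of the white stand, put its two legs down through the two eyes in the lid's tongue into the two holes of the steel lock body beneath, and press it down until the lock clicks and holds it. Press by feel: the depth of the catch cannot be seen and differs from lock to lock, and the lock must never be loaded with more than about 30 N. Let go of everything and leave the bottle, the beaker and the wooden slide box where they stand.

Things in the scene. Friction and masses are not known exactly. Their poses are not given: they have to be found in the camera images.
- lockbox: Fixed grey steel box, open on top, 160 mm deep (own x), 200 mm wide (own y), 83 mm high; origin at the centre of its underside on the bench, z up; its front faces own -x. A steel lock body, 36 mm deep by 80 mm wide, is riveted to the middle of the front, centred at own x = -99 mm, y = 0, its top 82 mm above the bench.
- lock_mouth (a point): Middle of the steel lock body's top face, axes as the box. Two upright round holes lie 22 mm to either side along own y, 14.5 mm wide with 2 mm chamfers. Springs inside meet the feet when the bow is 68 to 88 mm above this point. Two sprung pawls click at 37 to 57 mm (hidden, new each time); a rigid stop lies 3 mm lower. Caught, the bow rests at 37 to 58 mm; if not, it springs up past 66 mm.
- lid (a joint): Lid hinge: 0 shut, grows as it opens (rad), at most 1.2. Stiff: the lid stays where it is left; a few newtons near its front edge push it down. The lid is a plate 5 mm thick, 160 mm from hinge to front edge, 200 mm wide; a steel tongue 80 mm wide goes on from its front edge to 199 mm from the hinge.
- lid_hinge (a point): Middle of the hinge line on the box's rear (own +x) rim, on the lid's underside, 83.5 mm above the bench. Turns with the lid: own -x points from the hinge to the lid's front edge, z out of its top face, y along the hinge.
- lid_eyes (a point): Point on the top face of the lid's tongue midway between its two through eyes (each 18 mm wide, 22 mm to either side along own y), 179 mm from the hinge. With the lid shut the eyes lie straight over the lock's holes, this point 88.5 mm above the bench.
- shackle_bow (a point): Centre of the bow's bar of the loose steel shackle, an upside-down U of 12 mm round bar, 0.2 kg, same both ways round. The bar runs along own y, straight over 22 mm; the two legs, 44 mm apart, hang along own -z, their pointed feet ending 100 mm below this point; above each foot is a narrow neck. Grip it across the bar (own x).
- shackle: The same shackle; origin midway between the tips of its feet, 100 mm below the bow's centre, axes as shackle_bow. Pressing it to the click takes about 8 to 17 N: most where the feet part the pawls, some 15 mm before the click, less after; the force dips at the click and climbs steeply at the stop. A push stopped at 18 to 20 N is normally past the click.
- stand: Fixed white plastic block, 50 by 90 by 50 mm high, in which the shackle stands loosely in two holes 42 mm deep (its feet 8 mm above the bench at the start, the bow's centre 108 mm); origin at the centre of its underside; the shackle's axes start along its axes.
- reagent_mid (a point): Centre of a loose amber bottle, 60 mm wide, 150 mm high; bystander.
- beaker_mid (a point): Centre of a loose glass beaker, 68 mm wide, 90 mm high; bystander.
- slidebox_mid (a point): Centre of a loose wooden slide box, 100 by 80 by 35 mm high; bystander.
Not all that is in view belongs to the job. Of the things that look like the shackle, the smaller one is meant.

How it is judged (in metres and radians):
On the way, in this order (a step that is already met when the one before it is completed fails the run):
1. the lid is shut (value of joint lid below 0.03 rad), for 0.2 s.
2. both legs of the shackle stand in the lock's holes through the eyes of the shut lid (value of joint lid below 0.03 rad and z of shackle_bow in the frame of lockbox below 0.172 m and x of shackle_bow in the frame of lockbox between -0.104 and -0.094 m and y of shackle_bow in the frame of lockbox between -0.005 and 0.005 m and angle between the x axis of shackle and the x axis of lockbox, either way round below 0.15 rad and angle between shackle's own z axis and vertical below 0.1 rad), for 0.1 s.
At the end, for the whole second after the job is handed in: Lid shut (within 0.03 rad); shackle through both eyes, upright, released, at rest and caught in the lock: bow centre within 5 mm of the lock's middle line and less than 144 mm above the box's underside (62 mm above the lock's top; uncaught it springs back higher) (value of joint lid below 0.03 rad and z of shackle_bow in the frame of lockbox below 0.144 m and x of shackle_bow in the frame of lockbox between -0.104 and -0.094 m and y of shackle_bow in the frame of lockbox between -0.005 and 0.005 m and angle between the x axis of shackle and the x axis of lockbox, either way round below 0.15 rad and angle between shackle's own z axis and vertical below 0.1 rad and linear speed of shackle below 0.02 m/s); the robot touches nothing.
It fails at once if the shackle loads the box, its lid or its lock with more than 30 N (contact force between shackle and lockbox above 30 N).
It fails at once if the bottle is shifted by more than 20 mm or tipped (distance of reagent_mid from where it was at the start of the episode above 0.02 m or angle between reagent_mid's own z axis and vertical above 0.3 rad).
It fails at once if the beaker is shifted by more than 20 mm or tipped (distance of beaker_mid from where it was at the start of the episode above 0.02 m or angle between beaker_mid's own z axis and vertical above 0.3 rad).
It fails at once if the slide box is shifted by more than 20 mm or tipped (distance of slidebox_mid from where it was at the start of the episode above 0.02 m or angle between slidebox_mid's own z axis and vertical above 0.3 rad).
It also fails if it takes over 58 s, if anything falls off the work surface, if the arm or the gripper's body presses on something with over 40 N, if the wrist force passes 120 N, or if a joint passes its speed limit or range.

## Working session

There is one attempt and no reset: what is moved stays moved. The work goes in short steps, Python scripts to look and compute and a shell command to move; the robot and the scene stay as the last step left them, time stands still between calls to the robot, and variables do not carry over. Pictures are saved under pics/ and viewed, about 8 in all and at most 12, crops included, and the job is handed in when it is done.

```bash
mkdir -p pics; ls; cat > h.py <<'E'
import numpy as np,cv2
from workcell import env
def grab(n):
    p,d=env.grab_frame(n); c=env.camera_params(n)
    return p,d,np.array(c["camera_matrix"]),np.array(c["cam_to_world"])
def ray(u,v,K,T,dist=None):
    q=np.array([(u-K[0,2])/K[0,0],-(v-K[1,2])/K[1,1],-1.0]); return T[:3,3],T[:3,:3]@q
def onz(u,v,z,K,T):
    o,r=ray(u,v,K,T); return o+r*(z-o[2])/r[2]
def cloud(d,K,T):
    v,u=np.mgrid[:d.shape[0],:d.shape[1]]
    P=np.stack([(u-K[0,2])/K[0,0]*d,-(v-K[1,2])/K[1,1]*d,-d],-1)
    return P@T[:3,:3].T+T[:3,3]
E
python3 - <<'E'
from h import *
for n in("scene","top"):
    p,d,K,T=grab(n); cv2.imwrite(f"pics/{n}0.png",p); np.savez(f"{n}0.npz",p=p,d=d,K=K,T=T)
    print(n,K.tolist(),T.round(3).tolist(),env.camera_params(n).keys())
print(env.state(),env.grip_point_offset)
E
```

```text
pics
scene [[551.9664687858151, 0.0, 309.9593406614172], [0.0, 551.9664687858151, 243.48608504799867], [0.0, 0.0, 1.0]] [[-0.092, -0.703, 0.706, 1341.392], [0.996, -0.056, 0.074, 134.067], [-0.013, 0.709, 0.705, 898.31], [0.0, 0.0, 0.0, 1.0]] dict_keys(['camera_matrix', 'cam_to_world'])
top [[596.5394813591981, 0.0, 314.57851882595776], [0.0, 596.5394813591981, 240.76945467032942], [0.0, 0.0, 1.0]] [[0.014, 0.998, -0.067, 465.99], [-1.0, 0.013, -0.016, 57.881], [-0.015, 0.067, 0.998, 1482.624], [0.0, 0.0, 0.0, 1.0]] dict_keys(['camera_matrix', 'cam_to_world'])
{'time_s': 0.1, 'qpos': array([ 6.90986162e+01,  1.83471051e+01,  8.97020898e+01,  1.60559244e-03,
        7.20429031e+01, -1.14718572e+00]), 'qvel': array([-0.11575103, -0.01760234, -0.13152582,  0.02469811, -0.0541356 ,
        0.04099594]), 'effort': array([-4.90705042e-04, -4.13326192e+01, -2.32510918e+01,  7.28301541e-02,
        4.21798008e-02, -7.01350632e-05]), 'ee_pos': array([194.15655615, 540.67105708, 178.99502922]), 'ee_rot': array([-1.79996630e+02,  9.20489625e-02,  7.02453084e+01]), 'force': array([ 0.56112763, -1.0813334 , -0.54223137]), 'torque': array([ 0.02697422, -0.02382898,  0.04159388]), 'gripper_width': 91.17973561800875} 18.8
```

View pics/top0.png

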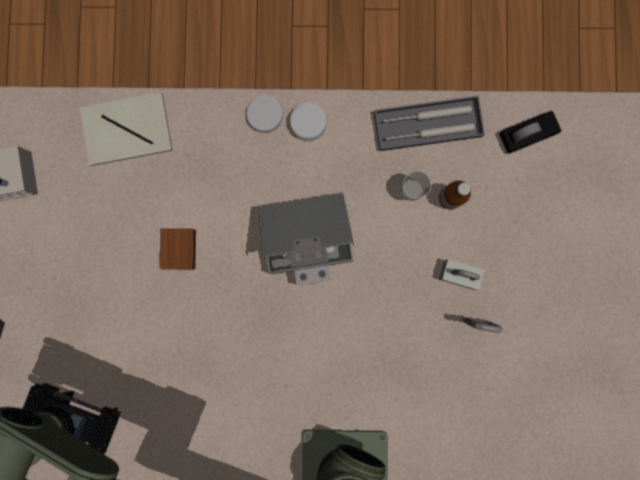

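View pics/scene0.png

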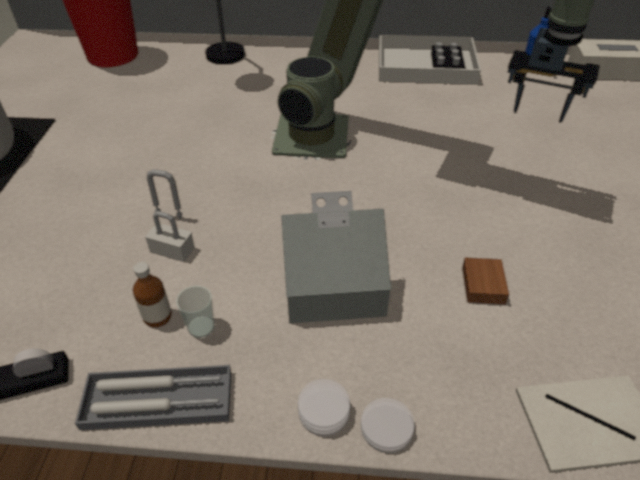

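Candidates for the shackle are the U in the white stand, at top (462,273) and scene (165,225), and a larger free-standing U, at top (484,325) and scene (163,190). I choose the smaller one in the white stand. The lid is half open with its tongue at top (308,252), and the lock holes are at top (304,277) and (322,274). Next I'll check the choice in a close crop and measure.

```bash
python3 - <<'E'
from h import *
S={n:np.load(n+"0.npz") for n in("top","scene")}
a=S["top"]["p"][225:345,425:525]; b=S["scene"]["p"][155:275,120:220]; c=S["top"]["p"][190:295,245:365]
f=lambda x,h=560:cv2.resize(x,(int(x.shape[1]*270/x.shape[1]),int(x.shape[0]*270/x.shape[1])),interpolation=cv2.INTER_CUBIC)
ims=[f(a),f(b),f(c)];H=max(i.shape[0] for i in ims)
cv2.imwrite("pics/crop1.png",np.hstack([cv2.copyMakeBorder(i,0,H-i.shape[0],0,0,0) for i in ims])[:, :800])
t=S["top"];P=cloud(t["d"],t["K"],t["T"])
# lock body top & lid
def reg(u0,u1,v0,v1,z0,z1):
    Q=P[v0:v1,u0:u1].reshape(-1,3); return Q[(Q[:,2]>z0)&(Q[:,2]<z1)]
lid=reg(272,340,210,235,60,400); c0=lid.mean(0); n=np.linalg.svd(lid-c0)[2][2]; n*=np.sign(n[2]); print("lid",c0,n,np.degrees(np.arccos(n[2])),len(lid))
for n,(u0,u1,v0,v1,z0,z1) in dict(lock=(290,335,265,290,72,95),stand=(435,490,255,295,40,60),bow=(435,490,255,295,95,125),big=(440,510,310,335,60,220),
   bottle=(440,475,175,210,20,200),beaker=(395,435,165,205,20,200),slide=(150,205,220,280,20,60)).items():
    Q=reg(u0,u1,v0,v1,z0,z1)
    if len(Q)<4: print(n,"none",len(Q)); continue
    r=cv2.minAreaRect(Q[:,:2].astype(np.float32)); print(n,len(Q),Q.mean(0).round(1),"rect",np.round(r[0],1),np.round(r[1],1),round(r[2],1),Q[:,2].max().round(1))
E
```

```text
lid [598.83192111 100.25483034 137.77990353] [0.61214611 0.10433613 0.78383105] 38.38730639383712 1695
lock 517 [482.2  86.4  83.7] rect [481.9  89.8] [40.9 89.8] 9.5 93.0
stand 667 [ 486.9 -272.5   51. ] rect [ 487.2 -275.1] [91.1 50.3] 74.2 59.8
bow 123 [ 487.6 -271.7  111.5] rect [ 486.9 -275.1] [55.8 11.8] 73.6 121.0
big 271 [ 370.5 -305.5  122.1] rect [ 369.7 -312.6] [73.2 19.3] 80.9 146.3
bottle 677 [ 671.6 -244.7  102.4] rect [ 676.7 -252.1] [59.3 57.1] 36.2 157.7
beaker 442 [ 702.4 -163.9   65.5] rect [ 696.6 -158.9] [66.5 65.5] 87.5 100.0
slide 1392 [541.  415.6  36.2] rect [541.3 417.3] [98.4 82.8] 1.0 45.6
```

View pics/crop1.png

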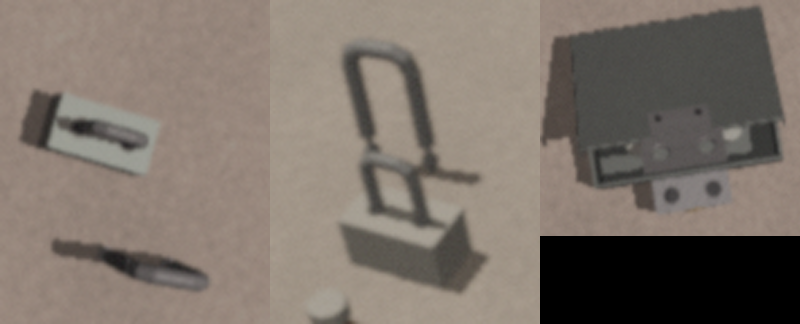

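The crop confirms the choice: the smaller U stands in the white stand and the bigger one is free-standing. The lock holes show clearly in the top view.

```bash
python3 - <<'E'
from h import *
t=np.load("top0.npz");K,T=t["K"],t["T"]
g=cv2.cvtColor(t["p"],cv2.COLOR_BGR2GRAY)
s=cv2.resize(g[262:292,288:336],None,fx=8,fy=8,interpolation=cv2.INTER_CUBIC)
m=(s<62).astype(np.uint8)
n,l,st,ce=cv2.connectedComponentsWithStats(m)
H=[]
for i in range(1,n):
    if 300<st[i,4]<6000:
        u,v=(ce[i]+.5)/8-.5+[288,262]; w=onz(u,v,82,K,T); print(st[i],u.round(2),v.round(2),w.round(1)); H.append(w)
c,(a,b)=np.array([596.8,0]),(0,0)
s2=np.load("scene0.npz");P=cloud(s2["d"],s2["K"],s2["T"])
# shackle in scene view depth
Q=P[205:235,145:190].reshape(-1,3);Q=Q[(Q[:,2]>98)&(Q[:,2]<125)&(abs(Q[:,0]-487)<40)]
print("scene bow",len(Q),Q.mean(0).round(1),cv2.minAreaRect(Q[:,:2].astype(np.float32)))
Q=P[215:262,140:200].reshape(-1,3);Q=Q[(Q[:,2]>44)&(Q[:,2]<56)]
print("scene stand",len(Q),Q.mean(0).round(1),cv2.minAreaRect(Q[:,:2].astype(np.float32)))
# stand contour in top, at z=50
hsv=cv2.cvtColor(t["p"],cv2.COLOR_BGR2HSV)[250:300,430:495]; print(hsv[20,20],hsv[2,2],hsv[20,30],hsv[30,45])
E
```

```text
[  0  28  22  24 431] 288.84 266.58 [498.5 139.3  82. ]
scene bow 118 [ 489.4 -272.6  107.5] ((487.7149353027344, -274.0940246582031), (49.012821197509766, 13.585715293884277), 69.42639923095703)
scene stand 589 [ 490.9 -273.4   48.3] ((486.4501037597656, -275.3759460449219), (92.01829528808594, 54.95612335205078), 76.08817291259766)
[17 27 86] [ 12  47 153] [20  9 83] [ 30  12 128]
```

```bash
cat >> h.py <<'E'
def holes(p,u0,u1,v0,v1,K,T,z,guess,sub=8,r=4):
    g=cv2.cvtColor(p,cv2.COLOR_BGR2GRAY).astype(float); out=[]
    for (u,v) in guess:
        for _ in range(6):
            V,U=np.mgrid[int(round(v))-r:int(round(v))+r+1,int(round(u))-r:int(round(u))+r+1]
            w=g[V,U]; k=((U-u)**2+(V-v)**2<=r*r+1); w=np.clip(np.percentile(w[k],70)-w,0,None)*k
            u,v=(w*U).sum()/w.sum(),(w*V).sum()/w.sum()
        out.append(onz(u,v,z,K,T)); print("hole",round(u,2),round(v,2),out[-1].round(1))
    a,b=out; d=a-b; print("mid",((a+b)/2).round(1),"sep",np.linalg.norm(d).round(1),"boxyaw",np.degrees(np.arctan2(-d[0],d[1])).round(2))
    return (a+b)/2
E
python3 - <<'E'
from h import *
t=np.load("top0.npz");K,T=t["K"],t["T"]
M=holes(t["p"],0,0,0,0,K,T,80,[(303.5,276.5),(322,274)])
ex=np.array([np.cos(np.radians(9.6)),np.sin(np.radians(9.6))])
h=M[:2]+ex*179; print("hinge",h)
for r,a in((135,38.4),(135,20),(140,0)):
    a=np.radians(a);x=-r*np.cos(a);z=83.5+r*np.sin(a)+5*np.cos(a);print(r,(h+ex*x).round(1),z.round(1))
E
```

```text
hole 302.81 276.48 [475.8 106.2  80. ]
hole 321.63 273.45 [483.5  62.1  80. ]
mid [479.7  84.2  80. ] sep 44.8 boxyaw 9.92
hinge [656.14403847 114.01610798]
135 [551.8  96.4] 171.3
135 [531.1  92.9] 134.4
140 [518.1  90.7] 88.5
```

```bash
python3 -m pendant '[{"xyz":[-0.025,0.045,-0.03],"roll":8,"jaw":1},{"xyz":[-0.06,0.095,-0.06],"roll":18,"jaw":1},{"xyz":[-0.09,0.145,-0.08],"roll":28,"jaw":1},{"xyz":[-0.12,0.195,-0.08],"roll":38,"jaw":1},{"xyz":[-0.15,0.245,-0.08],"roll":48,"jaw":1},{"xyz":[-0.18,0.295,-0.08],"roll":58,"jaw":1},{"xyz":[-0.21,0.345,-0.08],"roll":68,"jaw":1},{"xyz":[-0.24,0.395,-0.08],"roll":78,"jaw":1}]' 30
```

```text
time_s: 1.1
ee_pos: [485.8, 180.1, 259.5]
ee_rot: [-180.0, 0.0, -8.1]
force: [1.0, 0.5, -0.4]
gripper_width: 14.4
```

```bash
python3 -m pendant '[{"xyz":[0.025,0.025,0],"roll":2,"jaw":1},{"xyz":[0.05,0.05,0],"roll":4,"jaw":1},{"xyz":[0.077,0.075,0.0],"roll":6,"jaw":1},{"xyz":[0.077,0.075,0.03],"roll":8,"jaw":1},{"xyz":[0.077,0.075,0.055],"roll":8,"jaw":1},{"xyz":[0.077,0.075,0.062],"roll":8,"jaw":1},{"xyz":[0.077,0.075,0.07],"roll":8,"jaw":1},{"xyz":[0.077,0.075,0.074],"roll":8,"jaw":1}]'
```

```text
time_s: 2.1
ee_pos: [551.4, 97.3, 186.0]
ee_rot: [-180.0, -0.0, -15.7]
force: [-0.4, -0.4, 0.2]
gripper_width: 0.4
```

```bash
python3 -m pendant '[{"xyz":[-0.003,0.001,0.006],"roll":0,"jaw":1},{"xyz":[-0.006,0.003,0.014],"roll":0,"jaw":1},{"xyz":[-0.01,0.005,0.022],"roll":0,"jaw":1},{"xyz":[-0.013,0.007,0.03],"roll":0,"jaw":1},{"xyz":[-0.016,0.008,0.038],"roll":0,"jaw":1},{"xyz":[-0.019,0.01,0.046],"roll":0,"jaw":1},{"xyz":[-0.022,0.011,0.054],"roll":0,"jaw":1},{"xyz":[-0.024,0.012,0.062],"roll":0,"jaw":1}]'
python3 -m pendant '[{"xyz":[-0.001,0,0.006],"roll":0,"jaw":1},{"xyz":[-0.002,0.001,0.012],"roll":0,"jaw":1},{"xyz":[-0.003,0.002,0.018],"roll":0,"jaw":1},{"xyz":[-0.004,0.002,0.023],"roll":0,"jaw":1},{"xyz":[-0.005,0.003,0.028],"roll":0,"jaw":1},{"xyz":[-0.006,0.003,0.031],"roll":0,"jaw":1},{"xyz":[-0.006,0.003,0.033],"roll":0,"jaw":1},{"xyz":[-0.006,0.003,0.034],"roll":0,"jaw":1}]'
```

```text
time_s: 3.1
ee_pos: [524.5, 92.0, 123.2]
ee_rot: [-180.0, 0.0, -15.8]
force: [-0.0, -0.8, 2.3]
gripper_width: 0.5
time_s: 4.1
ee_pos: [518.1, 90.8, 89.7]
ee_rot: [180.0, 0.0, -15.8]
force: [0.2, -0.9, 1.6]
gripper_width: 0.6
```

```bash
python3 -m pendant '[{"xyz":[0,0,0.0005],"roll":0,"jaw":1},{"xyz":[0,0,0.001],"roll":0,"jaw":1},{"xyz":[0,0,0.0015],"roll":0,"jaw":1},{"xyz":[0,0,0.002],"roll":0,"jaw":1},{"xyz":[0,0,0.002],"roll":0,"jaw":1},{"xyz":[0,0,0.002],"roll":0,"jaw":1},{"xyz":[0,0,0.002],"roll":0,"jaw":1},{"xyz":[0,0,0.002],"roll":0,"jaw":1}]'
```

```text
time_s: 5.1
ee_pos: [518.2, 90.8, 87.7]
ee_rot: [-180.0, 0.0, -15.8]
force: [-0.7, 0.4, 0.9]
gripper_width: 0.3
```

```bash
python3 -m pendant '[{"xyz":[0,0,0.0005],"roll":0,"jaw":1},{"xyz":[0,0,0.001],"roll":0,"jaw":1},{"xyz":[0,0,0.0013],"roll":0,"jaw":1},{"xyz":[0,0,0.0016],"roll":0,"jaw":1},{"xyz":[0,0,0.002],"roll":0,"jaw":1},{"xyz":[0,0,0.002],"roll":0,"jaw":1},{"xyz":[0,0,0.002],"roll":0,"jaw":1},{"xyz":[0,0,0.002],"roll":0,"jaw":1}]'
```

```text
time_s: 6.1
ee_pos: [518.2, 90.8, 85.7]
ee_rot: [-180.0, -0.0, -15.8]
force: [0.4, 0.3, 0.4]
gripper_width: 0.7
```

```bash
python3 - <<'E'
from h import *
p,d,K,T=grab("scene"); cv2.imwrite("pics/s1.png",cv2.resize(p[130:330,240:440],None,fx=3,fy=3))
P=cloud(d,K,T)
Q=P[250:285,300:375].reshape(-1,3);Q=Q[(Q[:,2]>60)&(Q[:,2]<150)]
c=Q.mean(0);n=np.linalg.svd(Q-c)[2][2];n*=np.sign(n[2]);print(c,n,np.degrees(np.arccos(n[2])))
E
```

```text
[601.68330292 108.86000669  98.87112996] [0.1967863  0.03286124 0.97989555] 11.508375440003865
```

View pics/s1.png

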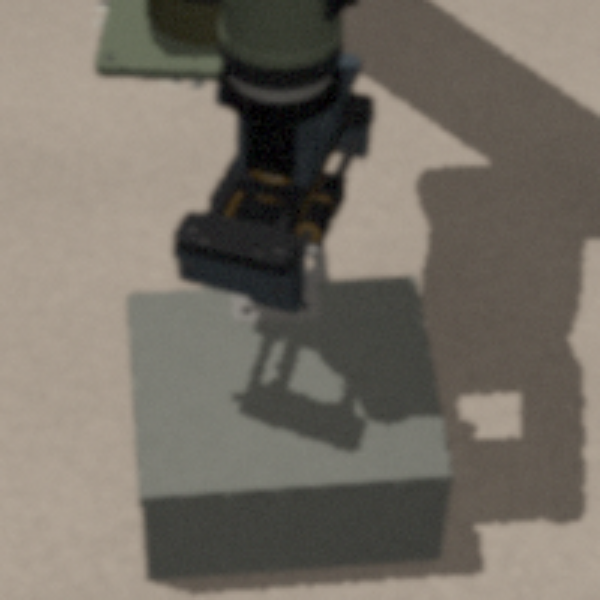

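The lid fit says 11.5° open, which disagrees with the tool height, so I'll check it in the other view.

```bash
python3 - <<'E'
from h import *
M=np.array([479.7,84.2]);a=np.radians(9.8);ex=np.array([np.cos(a),np.sin(a)]);ey=np.array([-ex[1],ex[0]]);h=M+179*ex
for n in("scene","top"):
    p,d,K,T=grab(n)
    P=cloud(d,K,T);X=(P[...,:2]-h)@ex;Y=(P[...,:2]-h)@ey;Z=P[...,2]
    for s in(-1,1):
      print(n,s,[(x,np.median(Z[(abs(X-x)<6)&(s*Y>45)&(s*Y<95)&(Z>20)&(Z<130)]).round(1),) for x in(-170,-150,-130,-110,-90,-70,-50,-30,-10)])
    w=T[:3,:3].T@(env.state()["ee_pos"]-T[:3,3]);print("TCP px",K[0,2]+K[0,0]*w[0]/-w[2],K[1,2]-K[1,1]*w[1]/-w[2])
    cv2.imwrite(f"pics/{n}2.png",p)
p=cv2.imread("pics/top2.png");cv2.imwrite("pics/t2c.png",cv2.resize(p[180:310,230:390],None,fx=4,fy=4))
print(env.state()["force"])
E
```

```text
scene -1 [(-170, np.float64(nan)), (-150, np.float64(118.1)), (-130, np.float64(114.7)), (-110, np.float64(110.2)), (-90, np.float64(106.4)), (-70, np.float64(102.0)), (-50, np.float64(98.1)), (-30, np.float64(93.6)), (-10, np.float64(89.0))]
scene 1 [(-170, np.float64(nan)), (-150, np.float64(118.7)), (-130, np.float64(114.7)), (-110, np.float64(110.6)), (-90, np.float64(106.6)), (-70, np.float64(102.2)), (-50, np.float64(97.9)), (-30, np.float64(93.8)), (-10, np.float64(89.5))]
TCP px 330.55534207190004 241.4411038970838
top -1 [(-170, np.float64(nan)), (-150, np.float64(121.9)), (-130, np.float64(117.2)), (-110, np.float64(113.1)), (-90, np.float64(108.7)), (-70, np.float64(105.6)), (-50, np.float64(100.4)), (-30, np.float64(96.1)), (-10, np.float64(92.3))]
top 1 [(-170, np.float64(nan)), (-150, np.float64(122.9)), (-130, np.float64(119.6)), (-110, np.float64(113.7)), (-90, np.float64(108.8)), (-70, np.float64(104.9)), (-50, np.float64(100.8)), (-30, np.float64(97.1)), (-10, np.float64(93.1))]
TCP px 309.57440720920573 258.41519363789246
[-1.11875314  0.18547456  1.45673502]
  return _methods._mean(a, axis=axis, dtype=dtype,
  ret = ret.dtype.type(ret / rcount)
```

View pics/t2c.png

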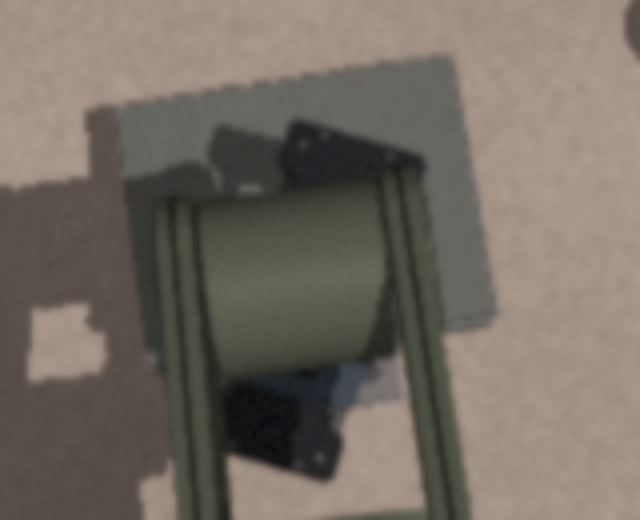

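```bash
python3 - <<'E'
from h import *
p,d,K,T=grab("scene");P=cloud(d,K,T)
M=np.array([479.7,84.2]);a=np.radians(9.8);ex=np.array([np.cos(a),np.sin(a)])
for v in range(196,250,3):
    print(v,[tuple(P[v,u].round(0).astype(int)) for u in(300,310,318,326,334,342,350)])
cv2.imwrite("pics/s3.png",cv2.convertScaleAbs(cv2.resize(p[185:265,280:385],None,fx=7,fy=7,interpolation=cv2.INTER_CUBIC),alpha=2.2))
E
```

```text
196 [(np.int64(273), np.int64(-2), np.int64(-1)), (np.int64(535), np.int64(51), np.int64(221)), (np.int64(542), np.int64(67), np.int64(227)), (np.int64(532), np.int64(81), np.int64(220)), (np.int64(544), np.int64(97), np.int64(231)), (np.int64(535), np.int64(112), np.int64(225)), (np.int64(526), np.int64(127), np.int64(218))]
199 [(np.int64(282), np.int64(-1), np.int64(-3)), (np.int64(567), np.int64(54), np.int64(240)), (np.int64(538), np.int64(66), np.int64(217)), (np.int64(544), np.int64(82), np.int64(223)), (np.int64(539), np.int64(97), np.int64(220)), (np.int64(541), np.int64(112), np.int64(222)), (np.int64(532), np.int64(127), np.int64(216))]
202 [(np.int64(574), np.int64(36), np.int64(238)), (np.int64(573), np.int64(55), np.int64(238)), (np.int64(538), np.int64(66), np.int64(209)), (np.int64(544), np.int64(82), np.int64(215)), (np.int64(571), np.int64(99), np.int64(240)), (np.int64(548), np.int64(113), np.int64(221)), (np.int64(524), np.int64(127), np.int64(202))]
205 [(np.int64(587), np.int64(38), np.int64(242)), (np.int64(585), np.int64(56), np.int64(242)), (np.int64(584), np
[... 4119 characters left out ...]
t64(540), np.int64(131), np.int64(111))]
244 [(np.int64(554), np.int64(31), np.int64(109)), (np.int64(555), np.int64(51), np.int64(111)), (np.int64(551), np.int64(67), np.int64(109)), (np.int64(549), np.int64(83), np.int64(108)), (np.int64(551), np.int64(100), np.int64(112)), (np.int64(547), np.int64(116), np.int64(109)), (np.int64(548), np.int64(132), np.int64(111))]
247 [(np.int64(564), np.int64(32), np.int64(110)), (np.int64(562), np.int64(52), np.int64(110)), (np.int64(559), np.int64(68), np.int64(108)), (np.int64(556), np.int64(84), np.int64(106)), (np.int64(555), np.int64(100), np.int64(107)), (np.int64(556), np.int64(116), np.int64(109)), (np.int64(553), np.int64(132), np.int64(107))]
```

View pics/s3.png

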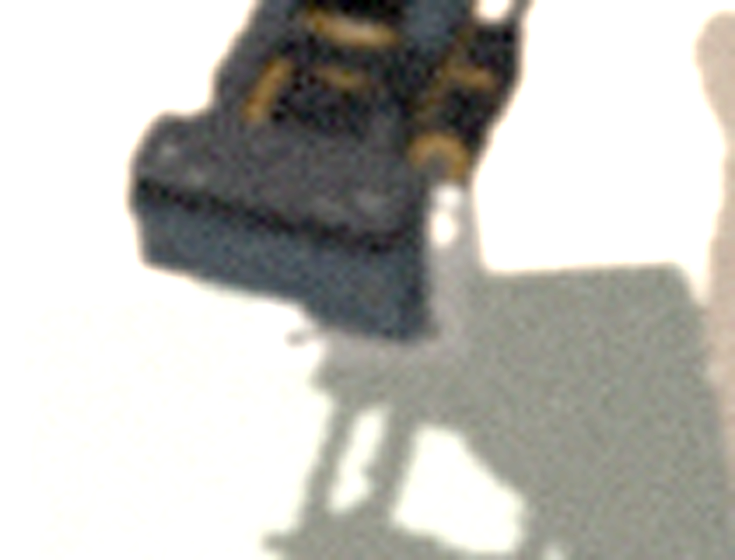

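```bash
python3 - <<'E'
from h import *
t=np.load("scene0.npz");K,T=t["K"],t["T"];P=cloud(t["d"],K,T)
for z in(150,180,210):
    w=T[:3,:3].T@(np.array([194,541,z])-T[:3,3]);print(z,K[0,2]+K[0,0]*w[0]/-w[2],K[1,2]-K[1,1]*w[1]/-w[2])
print(P[100:120:2,[519,520,562,563]].round(0)[:,:,:].tolist())
s=env.state();print(s["qpos"],s["ee_pos"],s["effort"],s["force"])
E
```

```text
150 529.7873783513409 136.78699687625675
180 533.2353846956574 125.89435182718961
210 536.798685034143 114.63747990921223
[[[195.0, 492.0, 246.0], [-236.0, 630.0, 1.0], [-240.0, 756.0, 4.0], [-247.0, 762.0, -0.0]], [[181.0, 498.0, 233.0], [-224.0, 628.0, 1.0], [-239.0, 757.0, -2.0], [-233.0, 758.0, 1.0]], [[-215.0, 623.0, -0.0], [-212.0, 625.0, 1.0], [-222.0, 753.0, 1.0], [200.0, 588.0, 243.0]], [[-203.0, 621.0, -1.0], [-198.0, 623.0, 3.0], [-204.0, 748.0, 4.0], [223.0, 580.0, 251.0]], [[-189.0, 619.0, 1.0], [-185.0, 620.0, 3.0], [219.0, 581.0, 244.0], [223.0, 582.0, 246.0]], [[-175.0, 616.0, 2.0], [-184.0, 622.0, -3.0], [228.0, 579.0, 244.0], [228.0, 581.0, 244.0]], [[-163.0, 614.0, 2.0], [-164.0, 617.0, 2.0], [230.0, 580.0, 240.0], [229.0, 583.0, 240.0]], [[-149.0, 611.0, 4.0], [-152.0, 615.0, 3.0], [226.0, 583.0, 233.0], [226.0, 585.0, 233.0]], [[-138.0, 609.0, 4.0], [-143.0, 614.0, 1.0], [228.0, 584.0, 229.0], [226.0, 587.0, 228.0]], [[-136.0, 610.0, -2.0], [-132.0, 612.0, 1.0], [232.0, 583.0, 227.0], [225.0, 589.0, 223.0]]]
[8.68204006e+00 1.85389785e+01 1.04040958e+02 3.90952702e-03
 5.74149159e+01 2.44372406e+01] [518.24105933  90.79059633  85.74912413] [-7.13879544e-04 -3.78867781e+01 -2.01406717e+01  7.96435936e-02
 -1.79088651e-01 -6.02344735e-03] [-0.13166461  0.06596204  0.11007933]
```

The gripper's real tip sits about 30 mm above the reported TCP, both in the start picture and here on the lid. The lid is therefore still about 12° open. I'll keep pushing down by feel.

```bash
python3 -m pendant '[{"xyz":[0,0,0.003],"roll":0,"jaw":1},{"xyz":[0,0,0.006],"roll":0,"jaw":1},{"xyz":[0,0,0.009],"roll":0,"jaw":1},{"xyz":[0,0,0.012],"roll":0,"jaw":1},{"xyz":[0,0,0.015],"roll":0,"jaw":1},{"xyz":[0,0,0.018],"roll":0,"jaw":1},{"xyz":[0,0,0.021],"roll":0,"jaw":1},{"xyz":[0,0,0.024],"roll":0,"jaw":1}]'
python3 -m pendant '[{"xyz":[0,0,0.0005],"roll":0,"jaw":1},{"xyz":[0,0,0.001],"roll":0,"jaw":1},{"xyz":[0,0,0.0015],"roll":0,"jaw":1},{"xyz":[0,0,0.002],"roll":0,"jaw":1},{"xyz":[0,0,0.0025],"roll":0,"jaw":1},{"xyz":[0,0,0.003],"roll":0,"jaw":1},{"xyz":[0,0,0.0035],"roll":0,"jaw":1},{"xyz":[0,0,0.0035],"roll":0,"jaw":1}]'
```

```text
time_s: 7.3
ee_pos: [518.2, 90.8, 61.5]
ee_rot: [-180.0, 0.0, -15.8]
force: [-0.9, 0.6, 0.2]
gripper_width: 0.5
time_s: 8.3
ee_pos: [518.3, 90.8, 58.2]
ee_rot: [-180.0, -0.0, -15.8]
force: [-1.0, 0.1, -0.8]
gripper_width: 0.7
```

```bash
cat >> h.py <<'E'
def lidprof():
    M=np.array([479.7,84.2]);a=np.radians(9.8);ex=np.array([np.cos(a),np.sin(a)]);ey=np.array([-ex[1],ex[0]]);h=M+179*ex
    p,d,K,T=grab("scene");P=cloud(d,K,T);X=(P[...,:2]-h)@ex;Y=(P[...,:2]-h)@ey;Z=P[...,2]
    m=(X>-150)&(X<-10)&(abs(Y)>50)&(abs(Y)<92)&(Z>75)&(Z<130)
    k=np.polyfit(X[m],Z[m],1);print("lid deg",np.degrees(np.arctan(-k[0])),"z at -140",np.polyval(k,-140),env.state()["force"])
    return p,P
E
python3 -c "
from h import *
p,P=lidprof()
for u in range(300,350,6): print([P[v,u].round(0).tolist() for v in (230,236,242)])"
```

```text
lid deg 1.3604010547077505 z at -140 90.8964739358518 [-0.54159163  0.4087804  -0.0546011 ]
[[589.0, 36.0, 181.0], [515.0, 26.0, 93.0], [531.0, 28.0, 92.0]]
[[591.0, 48.0, 184.0], [510.0, 38.0, 89.0], [1341.0, 134.0, 898.0]]
[[602.0, 60.0, 195.0], [595.0, 60.0, 173.0], [526.0, 53.0, 89.0]]
[[605.0, 72.0, 200.0], [600.0, 71.0, 179.0], [529.0, 65.0, 93.0]]
[[611.0, 83.0, 205.0], [601.0, 83.0, 180.0], [527.0, 78.0, 91.0]]
[[612.0, 94.0, 208.0], [606.0, 94.0, 186.0], [526.0, 90.0, 92.0]]
[[608.0, 105.0, 205.0], [608.0, 105.0, 189.0], [606.0, 106.0, 172.0]]
[[487.0, 113.0, 91.0], [505.0, 114.0, 91.0], [526.0, 115.0, 94.0]]
[[486.0, 126.0, 91.0], [505.0, 127.0, 92.0], [521.0, 127.0, 89.0]]
```

```bash
python3 -m pendant '[{"xyz":[0,0,0.0005],"roll":0,"jaw":1},{"xyz":[0,0,0.001],"roll":0,"jaw":1},{"xyz":[0,0,0.0015],"roll":0,"jaw":1},{"xyz":[0,0,0.002],"roll":0,"jaw":1},{"xyz":[0,0,0.0025],"roll":0,"jaw":1},{"xyz":[0,0,0.003],"roll":0,"jaw":1},{"xyz":[0,0,0.0032],"roll":0,"jaw":1},{"xyz":[0,0,0.0035],"roll":0,"jaw":1}]'; python3 -c "
from h import *
lidprof()"
```

```text
time_s: 9.35
ee_pos: [518.2, 90.8, 54.7]
ee_rot: [-180.0, -0.0, -15.8]
force: [0.3, -0.4, 0.5]
gripper_width: 0.5
lid deg 0.049076641827823377 z at -140 87.75943969744225 [-0.12241098 -0.05551159  0.97678236]
```

Lid shut: the fit gives 0.05° and light contact is felt. Next I go over to the shackle.

```bash
python3 -m pendant '[{"xyz":[0,0,-0.05],"roll":0,"jaw":1},{"xyz":[0.002,0.02,-0.09],"roll":0,"jaw":1},{"xyz":[0.013,0.07,-0.09],"roll":0,"jaw":0.6},{"xyz":[0.024,0.125,-0.09],"roll":0,"jaw":0.3},{"xyz":[0.035,0.18,-0.09],"roll":0,"jaw":0.2},{"xyz":[0.046,0.24,-0.09],"roll":0,"jaw":0.2},{"xyz":[0.058,0.30,-0.09],"roll":0,"jaw":0.2},{"xyz":[0.07,0.36,-0.09],"roll":0.3,"jaw":0.2}]'; python3 - <<'E'
from h import *
import pickle
D={}
for n in("top","scene"):
    D[n]=grab(n); p=D[n][0]
    cv2.imwrite(f"pics/{n}4.png",p)
pickle.dump(D,open("d4.pkl","wb"))
a=cv2.resize(cv2.imread("pics/scene4.png")[90:290,90:290],(500,500),interpolation=cv2.INTER_CUBIC)
cv2.imwrite("pics/c4.png",cv2.convertScaleAbs(a,alpha=1.6)); print(env.state()["ee_pos"])
E
```

```text
time_s: 10.4
ee_pos: [487.5, -276.6, 144.6]
ee_rot: [-180.0, -0.0, -16.1]
force: [0.6, -0.2, 0.0]
gripper_width: 57.3
[ 487.2193421  -280.24880807  144.28316978]
```

View pics/c4.png

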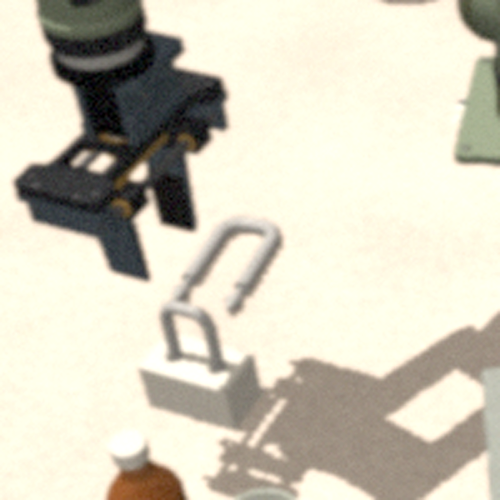

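```bash
python3 - <<'E'
from h import *
import pickle
D=pickle.load(open("d4.pkl","rb"))
p,d,K,T=D["scene"];P=cloud(d,K,T)
tips=[(90+130/2.5,90+274/2.5),(90+181/2.5,90+228/2.5)]
for z in(160,170,178,186): print(z,[onz(u,v,z,K,T).round(1).tolist()[:2] for u,v in tips])
for u,v in tips: print([P[int(v)-k,int(u)-1].round(0).tolist() for k in(1,2,3,4)])
p,d,K,T=D["top"];P=cloud(d,K,T)
m=(abs(P[...,0]-487)<130)&(abs(P[...,1]+280)<110)&(P[...,2]>160)&(P[...,2]<420)
Q=P[m];print(len(Q),np.percentile(Q,[1,50,99],axis=0).round(0))
for lo,hi in((160,200),(200,250),(250,300),(300,350),(350,420)):
    q=Q[(Q[:,2]>lo)&(Q[:,2]<hi)]
    if len(q)>20: print(lo,hi,len(q),cv2.minAreaRect(q[:,:2].astype(np.float32)))
print(env.state())
E
```

```text
160 [[500.9, -303.4], [437.6, -278.2]]
170 [[512.2, -297.5], [449.9, -272.6]]
178 [[521.4, -292.7], [459.7, -268.1]]
186 [[530.5, -288.0], [469.5, -263.7]]
[[526.0, -292.0, 186.0], [530.0, -289.0, 192.0], [529.0, -289.0, 194.0], [530.0, -287.0, 198.0]]
[[459.0, -271.0, 181.0], [462.0, -269.0, 186.0], [461.0, -269.0, 187.0], [459.0, -269.0, 189.0]]
1535 [[ 400. -302.  221.]
 [ 504. -263.  300.]
 [ 581. -217.  389.]]
250 300 745 ((490.2408752441406, -273.9212341308594), (78.3023910522461, 179.7635955810547), 75.24530029296875)
300 350 454 ((489.9041748046875, -274.5125427246094), (75.01935577392578, 178.1563720703125), 74.07467651367188)
350 420 314 ((478.4165954589844, -271.7213134765625), (76.12578582763672, 76.8557357788086), 73.9199447631836)
{'time_s': 10.5, 'qpos': array([-31.0049004 ,  18.51999801,  94.66041916,  -0.12403216,
        66.73079467, -14.56169595]), 'qvel': array([ 4.48188348, -1.45899895,  2.84776083,  4.02149191,  1.64445956,
        2.65687229]), 'effort': array([ -1.82939194, -39.85069513, -22.87710965,  -0.32592435,
        -0.09678431,  -0.28594653]), 'ee_pos': array([ 487.2193421 , -280.24880807,  144.28316978]), 'ee_rot': array([ 1.79867332e+02, -5.72219355e-02, -1.63942273e+01]), 'force': array([0.18229914, 0.78845211, 0.22838049]), 'torque': array([-0.08815447,  0.07183552,  0.03663073]), 'gripper_width': 65.56661433386932}
```

```bash
python3 -m pendant '[{"xyz":[-0.0015,0.002,0],"roll":0,"jaw":0.2},{"xyz":[-0.0015,0.002,0.02],"roll":0,"jaw":0.2},{"xyz":[-0.0015,0.002,0.04],"roll":0,"jaw":0.2},{"xyz":[-0.0015,0.002,0.06],"roll":0,"jaw":0.2},{"xyz":[-0.0015,0.002,0.078],"roll":0,"jaw":0.2},{"xyz":[-0.0015,0.002,0.086],"roll":0,"jaw":0.2},{"xyz":[-0.0015,0.002,0.089],"roll":0,"jaw":0.3},{"xyz":[-0.0015,0.002,0.089],"roll":0,"jaw":0.4}]'; python3 - <<'E'
from h import *
p,d,K,T=grab("scene"); cv2.imwrite("pics/c5.png",cv2.convertScaleAbs(cv2.resize(p[140:280,90:230],(560,560),interpolation=cv2.INTER_CUBIC),alpha=1.6)); print(env.state()["ee_pos"])
E
```

```text
time_s: 11.5
ee_pos: [486.2, -275.9, 56.1]
ee_rot: [180.0, -0.0, -16.0]
force: [0.2, -0.6, -0.1]
gripper_width: 56.8
[ 486.32346116 -276.13164123   56.33514028]
```

View pics/c5.png

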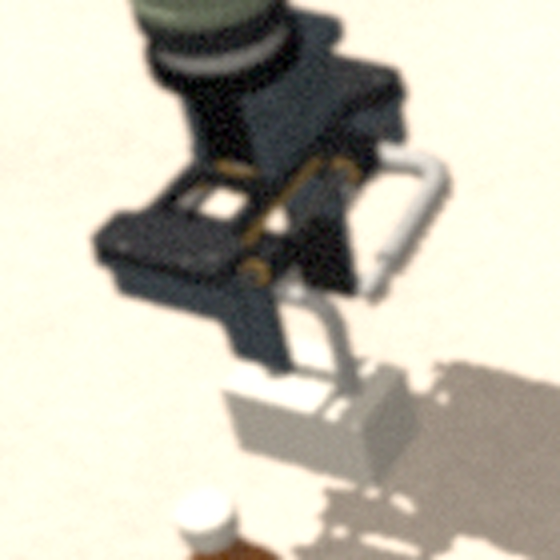

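```bash
python3 -m pendant '[{"xyz":[0,0,0],"roll":0,"jaw":0.7},{"xyz":[0,0,0],"roll":0,"jaw":1},{"xyz":[0,0,0],"roll":0,"jaw":1},{"xyz":[0,0,0],"roll":0,"jaw":1},{"xyz":[0,0,0],"roll":0,"jaw":1},{"xyz":[0,0,0],"roll":0,"jaw":1},{"xyz":[0,0,-0.005],"roll":0,"jaw":1},{"xyz":[0,0,-0.01],"roll":0,"jaw":1}]' 60; python3 - <<'E'
from h import *
p,d,K,T=grab("scene");P=cloud(d,K,T); 
for n in("scene","top"):
    if n=="top": p,d,K,T=grab(n);P=cloud(d,K,T)
cv2.imwrite("pics/c6.png",p)
print(env.state()["force"])
E
```

```text
time_s: 12.55
ee_pos: [485.7, -276.1, 65.8]
ee_rot: [-180.0, 0.0, -16.1]
force: [-0.5, 0.8, -2.1]
gripper_width: 10.8
[-0.01922085 -0.04522761 -2.51187374]
```

```bash
python3 -m pendant '[{"xyz":[0,0,-0.02],"roll":0,"jaw":1},{"xyz":[0,0,-0.045],"roll":0,"jaw":1},{"xyz":[0,0,-0.075],"roll":0,"jaw":1},{"xyz":[-0.006,-0.02,-0.105],"roll":-3,"jaw":1},{"xyz":[-0.018,-0.06,-0.105],"roll":-7,"jaw":1},{"xyz":[-0.033,-0.105,-0.105],"roll":-11,"jaw":1},{"xyz":[-0.047,-0.15,-0.105],"roll":-15,"jaw":1},{"xyz":[-0.062,-0.2,-0.105],"roll":-19,"jaw":1}]'
```

```text
time_s: 13.65
ee_pos: [481.3, -65.5, 170.8]
ee_rot: [-180.0, -0.0, 3.0]
force: [0.7, 0.0, -1.1]
gripper_width: 10.9
```

```bash
python3 -m pendant '[{"xyz":[0.001,-0.04,0],"roll":-2,"jaw":1},{"xyz":[0.002,-0.08,0],"roll":-4,"jaw":1},{"xyz":[0.003,-0.115,0],"roll":-6,"jaw":1},{"xyz":[0.004,-0.14,0],"roll":-6.9,"jaw":1},{"xyz":[0.004,-0.1495,0],"roll":-6.9,"jaw":1},{"xyz":[0.004,-0.1495,0],"roll":-6.9,"jaw":1},{"xyz":[0.004,-0.1495,0.003],"roll":-6.9,"jaw":1},{"xyz":[0.004,-0.1495,0.006],"roll":-6.9,"jaw":1}]';  python3 - <<'E'
from h import *
import pickle
D={n:grab(n) for n in("scene","top")}; pickle.dump(D,open("d7.pkl","wb"))
p,d,K,T=D["scene"]
cv2.imwrite("pics/c7.png",cv2.convertScaleAbs(cv2.resize(p[140:260,270:410],(700,600),interpolation=cv2.INTER_CUBIC),alpha=1.4)); print(env.state()["ee_pos"],env.state()["ee_rot"])
E
```

```text
time_s: 14.65
ee_pos: [477.9, 81.8, 164.5]
ee_rot: [180.0, 0.0, 9.8]
force: [-0.5, -0.7, -1.5]
gripper_width: 10.8
[477.57419955  81.98426629 164.23969445] [-1.79999133e+02  5.99565216e-02  9.78199390e+00]
```

View pics/c7.png

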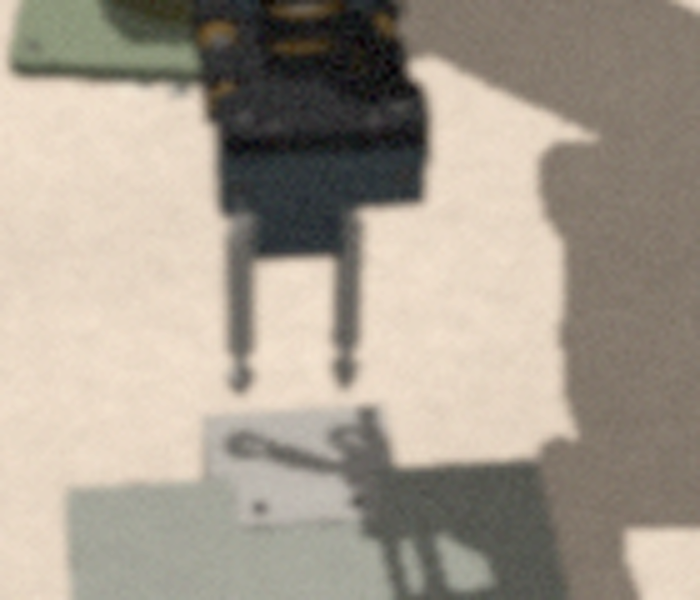

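Shackle held upright over the shut lid. In the scene view the feet are at about (317.6,218.4) and (339,217.2) and the eyes at about (318.6,228.8) and (339.6,228). I'll work out the offset.

```bash
python3 - <<'E'
from h import *
import pickle
D=pickle.load(open("d7.pkl","rb"))
p,d,K,T=D["scene"];P=cloud(d,K,T)
cv=lambda c:(270+(c[0]+.5)/5-.5,140+(c[1]+.5)/5-.5)
E=[onz(*cv(c),88.5,K,T) for c in((243,444),(350,440))]
for z in(114,116.5,119):
    F=[onz(*cv(c),z,K,T) for c in((238,393),(345,387))]; print("feet",z,[f.round(1).tolist() for f in F],"mid",((F[0]+F[1])/2).round(1))
print("eyes",[e.round(1).tolist() for e in E],"mid",((E[0]+E[1])/2).round(1))
# leg depth points
g=cv2.cvtColor(p,cv2.COLOR_BGR2GRAY)
for name,u in(("L",318),("R",339)):
    q=P[190:216,u-1:u+2].reshape(-1,3); q=q[(q[:,2]>90)&(q[:,2]<230)&(q[:,0]<560)]
    k=np.polyfit(q[:,2],q[:,:2],1);print(name,len(q),"at z=117:",(k[0]*117+k[1]).round(1),"slope",k[0].round(3),"med",np.median(q,0).round(1))
q=P[205:240,308:350].reshape(-1,3);q=q[(abs(q[:,2]-88.5)<6)&(q[:,0]<500)];print("tongue",len(q),q.mean(0).round(1),cv2.minAreaRect(q[:,:2].astype(np.float32)))
p,d,K,T=D["top"];P=cloud(d,K,T)
m=(abs(P[...,0]-480)<130)&(abs(P[...,1]-84)<110)&(P[...,2]>255)&(P[...,2]<335)
print("body top view",cv2.minAreaRect(P[m][:,:2].astype(np.float32)))
E
```

```text
feet 114 [[479.3, 59.6, 114.0], [472.0, 104.4, 114.0]] mid [475.6  82.  114. ]
feet 116.5 [[482.0, 59.8, 116.5], [474.7, 104.5, 116.5]] mid [478.4  82.2 116.5]
feet 119 [[484.8, 60.1, 119.0], [477.5, 104.6, 119.0]] mid [481.1  82.3 119. ]
eyes [[483.4, 62.0, 88.5], [477.3, 107.5, 88.5]] mid [480.4  84.7  88.5]
L 76 at z=117: [484.9  61.6] slope [0.045 0.008] med [487.6  62.1 164.9]
R 76 at z=117: [477.9 105.4] slope [ 0.042 -0.02 ] med [479.8 104.5 162.1]
tongue 446 [478.8  86.3  87.6] ((478.8007507324219, 85.49061584472656), (46.5811767578125, 82.89462280273438), 5.113368988037109)
body top view ((480.2648010253906, 83.25581359863281), (178.4036102294922, 75.32804107666016), 9.803018569946289)
```

```bash
python3 -m pendant '[{"xyz":[0.001,-0.001,0.003],"roll":0,"jaw":1},{"xyz":[0.0015,-0.0016,0.008],"roll":0,"jaw":1},{"xyz":[0.0015,-0.0016,0.014],"roll":0,"jaw":1},{"xyz":[0.0015,-0.0016,0.019],"roll":0,"jaw":1},{"xyz":[0.0015,-0.0016,0.023],"roll":0,"jaw":1},{"xyz":[0.0015,-0.0016,0.024],"roll":0,"jaw":1},{"xyz":[0.0015,-0.0016,0.024],"roll":0,"jaw":1},{"xyz":[0.0015,-0.0016,0.024],"roll":0,"jaw":1}]';  python3 - <<'E'
from h import *
p,d,K,T=grab("scene"); np.savez("d8.npz",p=p,K=K,T=T)
cv2.imwrite("pics/c8.png",cv2.convertScaleAbs(cv2.resize(p[195:250,295:365],(763,600),interpolation=cv2.INTER_CUBIC),alpha=1.6)); s=env.state();print(s["ee_pos"],s["force"])
E
```

```text
time_s: 15.75
ee_pos: [479.3, 84.5, 140.9]
ee_rot: [-180.0, -0.0, 9.8]
force: [-0.0, -1.0, -2.1]
gripper_width: 10.8
[479.23198467  84.52399853 140.92637711] [-0.91887005 -0.08215608 -0.84389195]
```

View pics/c8.png

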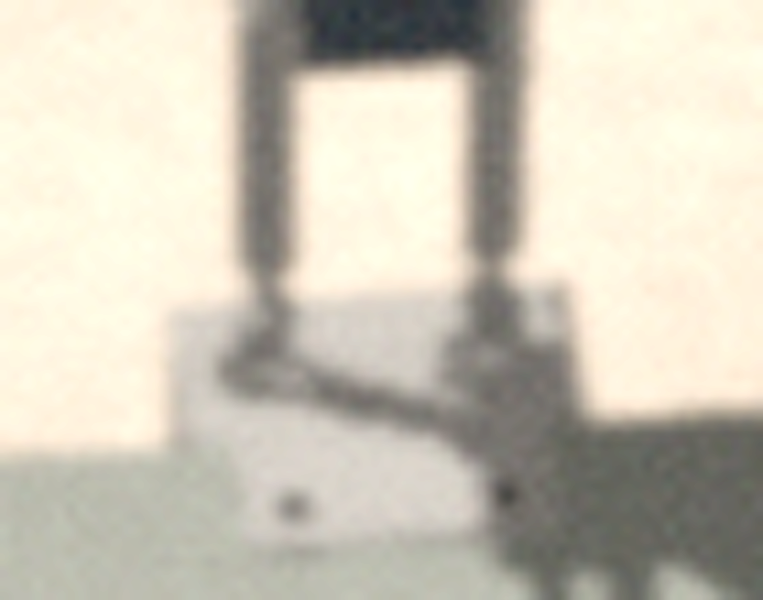

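Feet tips are at crop (270,352) and (495,345), and the eyes' centres are just beneath them. That is aligned within about 1 mm, so I descend by feel.

```bash
python3 -m pendant '[{"xyz":[0,0,0.002],"roll":0,"jaw":1},{"xyz":[0,0,0.004],"roll":0,"jaw":1},{"xyz":[0,0,0.006],"roll":0,"jaw":1},{"xyz":[0,0,0.008],"roll":0,"jaw":1},{"xyz":[0,0,0.01],"roll":0,"jaw":1},{"xyz":[0,0,0.0115],"roll":0,"jaw":1},{"xyz":[0,0,0.013],"roll":0,"jaw":1},{"xyz":[0,0,0.013],"roll":0,"jaw":1}]'; python3 -c "
from h import *
s=env.state();print(s['force'],s['torque'])"
```

```text
time_s: 16.8
ee_pos: [479.0, 84.5, 127.6]
ee_rot: [-180.0, 0.0, 9.8]
force: [0.8, 0.2, -1.4]
gripper_width: 10.9
[ 0.80856123  0.16657799 -1.37991474] [-0.15062391  0.07999376  0.03040505]
```

```bash
python3 -m pendant '[{"xyz":[0,0,0.0015],"roll":0,"jaw":1},{"xyz":[0,0,0.003],"roll":0,"jaw":1},{"xyz":[0,0,0.0045],"roll":0,"jaw":1},{"xyz":[0,0,0.006],"roll":0,"jaw":1},{"xyz":[0,0,0.0075],"roll":0,"jaw":1},{"xyz":[0,0,0.009],"roll":0,"jaw":1},{"xyz":[0,0,0.01],"roll":0,"jaw":1},{"xyz":[0,0,0.01],"roll":0,"jaw":1}]'; python3 -c "
from h import *
s=env.state();print(s['force'],s['torque'])"
```

```text
time_s: 17.8
ee_pos: [479.0, 84.5, 117.7]
ee_rot: [-180.0, 0.0, 9.8]
force: [0.1, -0.2, -1.2]
gripper_width: 10.9
[ 0.1335722  -0.2286764  -1.15582347] [-0.05985726 -0.0055376   0.04590904]
```

```bash
python3 -m pendant '[{"xyz":[0,0,0.0015],"roll":0,"jaw":1},{"xyz":[0,0,0.003],"roll":0,"jaw":1},{"xyz":[0,0,0.0045],"roll":0,"jaw":1},{"xyz":[0,0,0.006],"roll":0,"jaw":1},{"xyz":[0,0,0.0075],"roll":0,"jaw":1},{"xyz":[0,0,0.009],"roll":0,"jaw":1},{"xyz":[0,0,0.01],"roll":0,"jaw":1},{"xyz":[0,0,0.01],"roll":0,"jaw":1}]'
```

```text
time_s: 18.8
ee_pos: [479.0, 84.5, 107.7]
ee_rot: [-180.0, 0.0, 9.8]
force: [0.4, -0.0, -2.3]
gripper_width: 10.9
```

```bash
python3 -m pendant '[{"xyz":[0,0,0.0015],"roll":0,"jaw":1},{"xyz":[0,0,0.003],"roll":0,"jaw":1},{"xyz":[0,0,0.0045],"roll":0,"jaw":1},{"xyz":[0,0,0.006],"roll":0,"jaw":1},{"xyz":[0,0,0.007],"roll":0,"jaw":1},{"xyz":[0,0,0.008],"roll":0,"jaw":1},{"xyz":[0,0,0.008],"roll":0,"jaw":1},{"xyz":[0,0,0.008],"roll":0,"jaw":1}]'
```

```text
time_s: 19.8
ee_pos: [479.1, 84.5, 99.8]
ee_rot: [-180.0, -0.0, 9.8]
force: [-0.0, -0.3, -1.7]
gripper_width: 10.8
```

```bash
python3 -m pendant '[{"xyz":[0,0,0.001],"roll":0,"jaw":1},{"xyz":[0,0,0.002],"roll":0,"jaw":1},{"xyz":[0,0,0.003],"roll":0,"jaw":1},{"xyz":[0,0,0.004],"roll":0,"jaw":1},{"xyz":[0,0,0.005],"roll":0,"jaw":1},{"xyz":[0,0,0.005],"roll":0,"jaw":1},{"xyz":[0,0,0.005],"roll":0,"jaw":1},{"xyz":[0,0,0.005],"roll":0,"jaw":1}]'
```

```text
time_s: 20.8
ee_pos: [479.3, 84.5, 94.8]
ee_rot: [-180.0, -0.0, 9.8]
force: [-0.4, 0.1, 1.4]
gripper_width: 10.5
```

```bash
python3 -m pendant '[{"xyz":[0,0,0.001],"roll":0,"jaw":1},{"xyz":[0,0,0.002],"roll":0,"jaw":1},{"xyz":[0,0,0.003],"roll":0,"jaw":1},{"xyz":[0,0,0.004],"roll":0,"jaw":1},{"xyz":[0,0,0.005],"roll":0,"jaw":1},{"xyz":[0,0,0.005],"roll":0,"jaw":1},{"xyz":[0,0,0.005],"roll":0,"jaw":1},{"xyz":[0,0,0.005],"roll":0,"jaw":1}]'
```

```text
time_s: 21.8
ee_pos: [479.1, 84.5, 89.8]
ee_rot: [-180.0, -0.0, 9.8]
force: [-0.5, -0.4, 2.7]
gripper_width: 10.9
```

```bash
python3 -m pendant '[{"xyz":[0,0,0.001],"roll":0,"jaw":1},{"xyz":[0,0,0.002],"roll":0,"jaw":1},{"xyz":[0,0,0.003],"roll":0,"jaw":1},{"xyz":[0,0,0.004],"roll":0,"jaw":1},{"xyz":[0,0,0.005],"roll":0,"jaw":1},{"xyz":[0,0,0.005],"roll":0,"jaw":1},{"xyz":[0,0,0.005],"roll":0,"jaw":1},{"xyz":[0,0,0.005],"roll":0,"jaw":1}]'
```

```text
time_s: 22.8
ee_pos: [479.1, 84.5, 84.8]
ee_rot: [-180.0, -0.0, 9.8]
force: [0.2, -0.4, 2.4]
gripper_width: 11.1
```

```bash
python3 -m pendant '[{"xyz":[0,0,0.001],"roll":0,"jaw":1},{"xyz":[0,0,0.002],"roll":0,"jaw":1},{"xyz":[0,0,0.003],"roll":0,"jaw":1},{"xyz":[0,0,0.004],"roll":0,"jaw":1},{"xyz":[0,0,0.004],"roll":0,"jaw":1},{"xyz":[0,0,0.004],"roll":0,"jaw":1},{"xyz":[0,0,0.004],"roll":0,"jaw":1},{"xyz":[0,0,0.004],"roll":0,"jaw":1}]'
```

```text
time_s: 23.8
ee_pos: [479.3, 84.5, 81.1]
ee_rot: [-180.0, -0.0, 9.8]
force: [-0.4, 1.7, 6.4]
gripper_width: 11.0
```

```bash
python3 -m pendant '[{"xyz":[0,0,0.0005],"roll":0,"jaw":1},{"xyz":[0,0,0.001],"roll":0,"jaw":1},{"xyz":[0,0,0.0015],"roll":0,"jaw":1},{"xyz":[0,0,0.002],"roll":0,"jaw":1},{"xyz":[0,0,0.0025],"roll":0,"jaw":1},{"xyz":[0,0,0.003],"roll":0,"jaw":1},{"xyz":[0,0,0.003],"roll":0,"jaw":1},{"xyz":[0,0,0.003],"roll":0,"jaw":1}]'
```

```text
time_s: 24.8
ee_pos: [479.4, 84.6, 78.5]
ee_rot: [-180.0, -0.1, 9.8]
force: [-1.6, -0.6, 8.3]
gripper_width: 11.0
```

```bash
python3 -m pendant '[{"xyz":[0,0,0.0005],"roll":0,"jaw":1},{"xyz":[0,0,0.001],"roll":0,"jaw":1},{"xyz":[0,0,0.0015],"roll":0,"jaw":1},{"xyz":[0,0,0.002],"roll":0,"jaw":1},{"xyz":[0,0,0.0025],"roll":0,"jaw":1},{"xyz":[0,0,0.003],"roll":0,"jaw":1},{"xyz":[0,0,0.003],"roll":0,"jaw":1},{"xyz":[0,0,0.003],"roll":0,"jaw":1}]'
```

```text
time_s: 25.8
ee_pos: [479.3, 84.5, 75.1]
ee_rot: [-180.0, -0.0, 9.8]
force: [-0.4, -1.0, 4.9]
gripper_width: 11.1
```

```bash
python3 -m pendant '[{"xyz":[0,0,0.0005],"roll":0,"jaw":1},{"xyz":[0,0,0.001],"roll":0,"jaw":1},{"xyz":[0,0,0.0015],"roll":0,"jaw":1},{"xyz":[0,0,0.002],"roll":0,"jaw":1},{"xyz":[0,0,0.0025],"roll":0,"jaw":1},{"xyz":[0,0,0.003],"roll":0,"jaw":1},{"xyz":[0,0,0.0035],"roll":0,"jaw":1},{"xyz":[0,0,0.0035],"roll":0,"jaw":1}]'
```

```text
time_s: 26.8
ee_pos: [479.3, 84.5, 71.8]
ee_rot: [-180.0, -0.0, 9.8]
force: [-0.8, 0.7, 7.7]
gripper_width: 10.8
```

```bash
python3 -m pendant '[{"xyz":[0,0,0.0005],"roll":0,"jaw":1},{"xyz":[0,0,0.001],"roll":0,"jaw":1},{"xyz":[0,0,0.0015],"roll":0,"jaw":1},{"xyz":[0,0,0.002],"roll":0,"jaw":1},{"xyz":[0,0,0.0025],"roll":0,"jaw":1},{"xyz":[0,0,0.003],"roll":0,"jaw":1},{"xyz":[0,0,0.003],"roll":0,"jaw":1},{"xyz":[0,0,0.003],"roll":0,"jaw":1}]'
```

```text
time_s: 27.8
ee_pos: [479.2, 84.6, 68.8]
ee_rot: [-180.0, -0.0, 9.8]
force: [-1.4, 0.4, 7.2]
gripper_width: 11.2
```

```bash
python3 -m pendant '[{"xyz":[0,0,0.0003],"roll":0,"jaw":1},{"xyz":[0,0,0.0006],"roll":0,"jaw":1},{"xyz":[0,0,0.001],"roll":0,"jaw":1},{"xyz":[0,0,0.0013],"roll":0,"jaw":1},{"xyz":[0,0,0.0016],"roll":0,"jaw":1},{"xyz":[0,0,0.002],"roll":0,"jaw":1},{"xyz":[0,0,0.002],"roll":0,"jaw":1},{"xyz":[0,0,0.002],"roll":0,"jaw":1}]'
```

```text
time_s: 28.8
ee_pos: [479.2, 84.5, 66.8]
ee_rot: [-180.0, -0.0, 9.8]
force: [-2.6, 0.8, 8.2]
gripper_width: 10.9
```

```bash
python3 -m pendant '[{"xyz":[0,0,0.0003],"roll":0,"jaw":1},{"xyz":[0,0,0.0006],"roll":0,"jaw":1},{"xyz":[0,0,0.001],"roll":0,"jaw":1},{"xyz":[0,0,0.0013],"roll":0,"jaw":1},{"xyz":[0,0,0.0015],"roll":0,"jaw":1},{"xyz":[0,0,0.0015],"roll":0,"jaw":1},{"xyz":[0,0,0.0015],"roll":0,"jaw":1},{"xyz":[0,0,0.0015],"roll":0,"jaw":1}]'
```

```text
time_s: 29.8
ee_pos: [479.1, 84.5, 64.9]
ee_rot: [-180.0, -0.0, 9.8]
force: [-0.8, -0.4, 6.2]
gripper_width: 10.8
```

```bash
python3 -m pendant '[{"xyz":[0,0,0.0002],"roll":0,"jaw":1},{"xyz":[0,0,0.0004],"roll":0,"jaw":1},{"xyz":[0,0,0.0006],"roll":0,"jaw":1},{"xyz":[0,0,0.0008],"roll":0,"jaw":1},{"xyz":[0,0,0.001],"roll":0,"jaw":1},{"xyz":[0,0,0.001],"roll":0,"jaw":1},{"xyz":[0,0,0.001],"roll":0,"jaw":1},{"xyz":[0,0,0.001],"roll":0,"jaw":1}]'
```

```text
time_s: 30.8
ee_pos: [479.1, 84.5, 63.9]
ee_rot: [-180.0, -0.0, 9.8]
force: [-0.9, -0.1, 6.5]
gripper_width: 11.1
```

```bash
python3 -m pendant '[{"xyz":[0,0,0.0002],"roll":0,"jaw":1},{"xyz":[0,0,0.0004],"roll":0,"jaw":1},{"xyz":[0,0,0.0006],"roll":0,"jaw":1},{"xyz":[0,0,0.0008],"roll":0,"jaw":1},{"xyz":[0,0,0.001],"roll":0,"jaw":1},{"xyz":[0,0,0.001],"roll":0,"jaw":1},{"xyz":[0,0,0.001],"roll":0,"jaw":1},{"xyz":[0,0,0.001],"roll":0,"jaw":1}]'
```

```text
time_s: 31.8
ee_pos: [479.1, 84.5, 63.0]
ee_rot: [-180.0, -0.0, 9.8]
force: [-0.4, 0.1, 7.3]
gripper_width: 11.0
```

```bash
python3 -m pendant '[{"xyz":[0,0,0.0002],"roll":0,"jaw":1},{"xyz":[0,0,0.0004],"roll":0,"jaw":1},{"xyz":[0,0,0.0006],"roll":0,"jaw":1},{"xyz":[0,0,0.0008],"roll":0,"jaw":1},{"xyz":[0,0,0.0008],"roll":0,"jaw":1},{"xyz":[0,0,0.0008],"roll":0,"jaw":1},{"xyz":[0,0,0.0008],"roll":0,"jaw":1},{"xyz":[0,0,0.0008],"roll":0,"jaw":1}]'
```

```text
time_s: 32.8
ee_pos: [479.1, 84.5, 62.6]
ee_rot: [-180.0, -0.0, 9.8]
force: [-1.7, -0.4, 9.8]
gripper_width: 11.1
```

```bash
python3 -m pendant '[{"xyz":[0,0,0.0002],"roll":0,"jaw":1},{"xyz":[0,0,0.0004],"roll":0,"jaw":1},{"xyz":[0,0,0.0005],"roll":0,"jaw":1},{"xyz":[0,0,0.0006],"roll":0,"jaw":1},{"xyz":[0,0,0.0006],"roll":0,"jaw":1},{"xyz":[0,0,0.0006],"roll":0,"jaw":1},{"xyz":[0,0,0.0006],"roll":0,"jaw":1},{"xyz":[0,0,0.0006],"roll":0,"jaw":1}]'
```

```text
time_s: 33.8
ee_pos: [479.2, 84.5, 62.5]
ee_rot: [-180.0, -0.0, 9.8]
force: [-3.3, -0.9, 12.9]
gripper_width: 10.6
```

```bash
python3 -m pendant '[{"xyz":[0,0,0.0002],"roll":0,"jaw":1},{"xyz":[0,0,0.0004],"roll":0,"jaw":1},{"xyz":[0,0,0.0005],"roll":0,"jaw":1},{"xyz":[0,0,0.0006],"roll":0,"jaw":1},{"xyz":[0,0,0.0006],"roll":0,"jaw":1},{"xyz":[0,0,0.0006],"roll":0,"jaw":1},{"xyz":[0,0,0.0006],"roll":0,"jaw":1},{"xyz":[0,0,0.0006],"roll":0,"jaw":1}]'
```

```text
time_s: 34.8
ee_pos: [479.3, 84.5, 62.4]
ee_rot: [-180.0, -0.1, 9.8]
force: [-3.8, 0.0, 17.3]
gripper_width: 10.7
```

```bash
python3 -m pendant '[{"xyz":[0,0,-0.0005],"roll":0,"jaw":1},{"xyz":[0,0,-0.001],"roll":0,"jaw":1},{"xyz":[0,0,-0.0015],"roll":0,"jaw":1},{"xyz":[0,0,-0.002],"roll":0,"jaw":1},{"xyz":[0,0,-0.003],"roll":0,"jaw":1},{"xyz":[0,0,-0.004],"roll":0,"jaw":1},{"xyz":[0,0,-0.005],"roll":0,"jaw":1},{"xyz":[0,0,-0.0055],"roll":0,"jaw":1}]'
```

```text
time_s: 35.8
ee_pos: [478.9, 84.5, 65.8]
ee_rot: [-180.0, 0.0, 9.8]
force: [0.0, -0.1, -0.7]
gripper_width: 11.5
```

The load dropped from 6–8 N to about 0 at the same height, so the pawls are holding. Releasing.

```bash
python3 -m pendant '[{"xyz":[0,0,0],"roll":0,"jaw":0.8},{"xyz":[0,0,0],"roll":0,"jaw":0.6},{"xyz":[0,0,0],"roll":0,"jaw":0.4},{"xyz":[0,0,0],"roll":0,"jaw":0.3},{"xyz":[0,0,0],"roll":0,"jaw":0.3},{"xyz":[0,0,-0.01],"roll":0,"jaw":0.3},{"xyz":[0,0,-0.03],"roll":0,"jaw":0.3},{"xyz":[0,0,-0.06],"roll":0,"jaw":0.3}]' 
python3 -m pendant '[{"xyz":[0,0,-0.03],"roll":0,"jaw":0.3},{"xyz":[0,0,-0.06],"roll":0,"jaw":0.3},{"xyz":[-0.04,0,-0.07],"roll":0,"jaw":0.3},{"xyz":[-0.08,0,-0.07],"roll":0,"jaw":0.3},{"xyz":[-0.12,0,-0.07],"roll":0,"jaw":0.3},{"xyz":[-0.14,0,-0.07],"roll":0,"jaw":0.3},{"xyz":[-0.14,0,-0.07],"roll":0,"jaw":0.3},{"xyz":[-0.14,0,-0.07],"roll":0,"jaw":0.3}]'
python3 - <<'E'
from h import *
p,P=lidprof()
cv2.imwrite("pics/f.png",cv2.convertScaleAbs(cv2.resize(p[165:265,260:400],(784,560),interpolation=cv2.INTER_CUBIC),alpha=1.5))
Q=P[170:240,300:360].reshape(-1,3);Q=Q[(Q[:,2]>108)&(Q[:,2]<165)&(abs(Q[:,0]-480)<40)&(abs(Q[:,1]-84)<40)]
print("shackle",len(Q),Q.mean(0).round(1),"top",np.percentile(Q[:,2],[50,95,99]).round(1),cv2.minAreaRect(Q[:,:2].astype(np.float32)))
E
```

```text
time_s: 36.8
ee_pos: [478.6, 84.4, 126.9]
ee_rot: [-180.0, 0.1, 9.8]
force: [0.3, 0.8, 0.2]
gripper_width: 63.6
time_s: 37.8
ee_pos: [342.7, 60.8, 196.7]
ee_rot: [-180.0, -0.1, 9.8]
force: [0.7, -0.4, -0.6]
gripper_width: 63.9
lid deg 0.022918807536389654 z at -140 87.69206927259964 [-0.31408158 -0.38190085  0.38949251]
shackle 143 [483.3  84.3 117.6] top [118.1 123.8 124.7] ((480.8590393066406, 84.56805419921875), (15.347548484802246, 50.921199798583984), 10.502305030822754)
```

View pics/f.png

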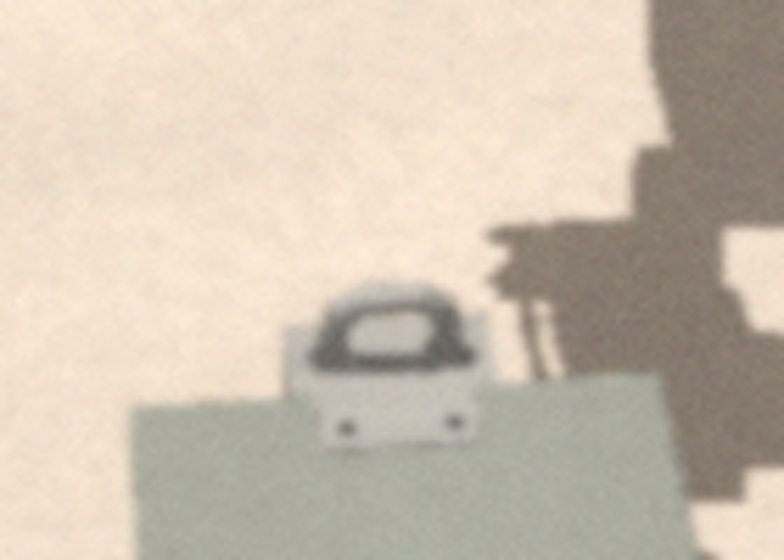

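The picture shows the bow standing low in the lock through the tongue, at crop (390,320). The depth reading puts its top at about 125 mm and its centre at about 119 mm, well below 144 mm. The lid is shut and the gripper is clear.

```bash
python3 -c "
from h import *
print(env.job_done())"
```

```text
the job is handed in; nothing more can be done
None
```

The box is locked and the job is handed in; no verdict came back. I closed the lid, took the smaller shackle from the white stand, lowered it through the eyes into the lock, pressed it in by feel and let go.

- **Press:** the force rose to about 10 N where the feet parted the pawls and dipped near the expected click depth. I pushed on to the stop, at about 17 N on the tool plus the shackle's 2 N weight. When I eased back up to the same height, the load was about zero, so the pawls were holding.
- **Last checks:** the lid fit gave 0.02°. The bow's centre is about 119 mm above the bench and within about 2 mm of the lock's middle in the view. The gripper is open and clear, at 37.8 s.
- **Disagreement:** the gripper's tip really sat about 33 mm higher than the reported TCP. My first lid push therefore left it about 12° open. I found this from the depth images and corrected for it throughout.
- **Not re-measured:** I did not check the bottle, beaker and slide box again at the end. The arm's path stayed clear of them.

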